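# Seat the amber reference cell in the plating-bath photometer

### The arm

A 7-joint arm with a two-finger parallel gripper is mounted at the origin on the work surface. World frame = base frame: x ahead of the robot, y to its left, z up, the work surface at z = 0. Lengths are in mm, angles in rad, forces in N, time in s.
With the tool pointing down it reaches from about 400 to 875 mm from the base axis. Payload 4.4 kg.
Tool frame: the origin (TCP) lies at the very end of the fingers, on their centre line; the grasp point (between the pads) lies 19 mm behind it; z points along the fingers, x is the direction in which the jaws open and shut, and the axes are right-handed (so a half turn about z gives the same grasp; the last joint's range is limited). The gripper opens to 85 mm and grips with 20 to 120 N. Pads are 22 mm wide; open, the fingers measure 114 mm over their backs; the gripper's body (76 mm by 85 mm) begins 54 mm behind the grasp point. The pads swing forward as they close: fully open they stand 13 mm farther back than shut.
Start: joints at [1.23, 0.628, 0.038, 1.517, -0.027, 0.996, -0.02], TCP at [176.408, -625.618, 231.313] pointing down, gripper open.
Joint ranges: [-3.06, 3.06], [-0.37, 2.12], [-1.25, 1.32], [0.18, 2.47], [-1.1, 4.24], [0.23, 1.98], [-2.94, 2.94]. Speed limits (rad/s): [2.57, 2.57, 3.14, 3.14, 3.14, 3.14, 3.14].

### API

Orientations are given as [roll, pitch, yaw] about the fixed x, y, z axes, in that order (R = Rz(yaw) Ry(pitch) Rx(roll)).
In Python, from cell import telemetry, get_image, get_calibration, ctrl gives the robot as it stands. The module is installed in compiled form; this text tells all that it offers.
- The arm moves only by the tool arm_command, never from a script. Its arguments are lists of equal length, an entry for each row: "rot": the turn, a rotation vector about the world's x, y, z in degrees, a list of three; "slide": the shift along the world's x, y, z in mm, a list of three; "gripper": the finger opening in mm, from 0 to 85.4. A call has 1 to 5 rows; each row shifts and turns the pose as measured when the row begins; what a row does not reach is not made up. A row lasts 1/12 s, in which the tool goes at most 41.7 mm and 7.16 degrees, less where a joint would pass 70% of its speed; a pose out of reach is approached as far as the arm can. A call with a gripper value outside its range is refused whole. The fingers move at their own pace and stop on an object; the grip force is fixed at half the most. Time passes only in rows, so rows that do not move let the fingers close. It gives the time, the measured TCP pose, the force and the opening at its end, in the units of the state.
- telemetry.read_state(): the state, without advancing time (a new reading comes with each control period).
- get_image(name): name is "scene" or "top" or "wrist"; returns (picture, depth): 480x640x3 uint8, red, green, blue; 480x640 float32, mm along the optical axis (not along the pixel's ray), 0 where there is no reading.
- get_calibration(name): a dict with "fx", "fy", "cx", "cy" (pixels), "xyz" and "attitude" of the camera in the world. Camera axes: x right, y up, looking along -z (the intrinsics and any distortion apply to the point x, -y, -z); pixel columns grow to the right and rows downward; lengths in mm; the calibration is good to about 2 mm. A picture is of the moment at which its call begins: read the wrist's pose just before it. get_calibration takes no time and is no camera call; for the wrist camera it gives the pose at the moment of the call.
- ctrl.finish_job(): hands the job in, once; it reports no verdict.
The state is a dict: "clock": time; "qpos": joint angles; "qd": joint speeds; "tau": joint torques, N m; "eef_pos": TCP position; "tool_rot": TCP orientation; "force": force on the tool from outside, world axes, zero at the start; "torque": the same for the moment, N m; "width": finger opening in mm.
Only numpy, scipy, OpenCV 4.12 (cv2) and the standard library are available. Lean on these libraries where they do the work, as an engineer would, in place of code of your own. Each camera call takes 0.05 s, during which the arm holds its last target.

### The job

Check the plating-bath photometer: take the amber reference cell, touching the glass only on its frosted sides and never on its clear faces, and set it in the cell holder with its clear faces towards the lamp and the detector. Press it gently but firmly down against the holder's leaf spring until it is fully home on the foot, let go of it, then slide the light hood fully shut over it; leave the green cell and the other things on the bench where they are.

Things in the scene. Friction and masses are not known exactly. Their poses are not given: they have to be found in the camera images.
- amber_cell_center (a point): Amber reference cell: sealed square glass cell 25 x 25 x 72 mm tall (glass to 59 mm, then a black cap 21 mm across), 90 g, upright on a 6 mm thick tray. Point: its centre, 36 mm above its underside. z up; the two white frosted sides face its +x and -x, the two clear see-through amber faces +y and -y. Half a turn about z makes no difference. Bottom edges rounded 1.5 mm.
- amber_cell_grip (a point): Where to grip the amber cell: on its axis, 50 mm above its underside, same axes. Fingers on the frosted sides (closing along its x), 48 to 53 mm above the underside, so that the fingertips stay above the cell holder's top when the cell is home. A grip of about 25 N carries the press without slipping.
- green_cell_center (a point): Green cell, same shape, size and axes as the amber cell, standing about 125 mm from it on the same tray. Point: its centre. Not needed: leave it standing where it is.
- photometer: Fixed photometer: pale base 160 (x) x 400 (y) x 12 mm, grey lamp house at y 60 to 180 mm and detector house at y -60 to -210 mm (94 mm high), between them an open bay with the black cell holder. Origin: bench level, under the centre of the seated cell; x away from the robot, z up. The light runs along its y, 26 mm up, through windows in the holder's y walls: the cell's y axis must lie along it.
- holder_mouth (a point): Mouth of the holder's pocket (slippery black acetal, top 60 x 46 mm), 39 mm above the bench, on the seated cell's axis; axes as the photometer. Chamfered 2.5 mm, it is 27.2 mm wide along y (-13.6 to 13.6) and along x runs from -18 mm to the rigid datum wall at +12.5 mm. Lower the cell with its centre 1 to 2 mm to -x. Over 5 N while its underside is still 29 mm up or higher: it has caught the rim.
- leaf_spring (a point): Nose of the steel leaf spring in the pocket's -x wall, 27 mm above the bench; the leaf spans 17 to 39 mm. It presses the cell with about 4 N to +x against the datum wall, so that the released cell comes to x = 0. It and the wall drag on the cell with up to about 5 N on the way down: the cell does not fall home by its own weight, and the drag must not be taken for the floor.
- pocket_floor (a point): Lowest level of the pocket's floor, 14 mm above the bench. The floor is a brass height-setting foot with a hard rubber face (16 mm across, about 15 N per mm), set anywhere from 0 to 6 mm above this point; its setting is not measured. The cell is home when it bears on it, felt as a steep rise of force above the drag. Bear on it with about 5 to 12 N for half a second; glass breaks at 25 N.
- hood (a joint): Slide of the dark grey light hood along the photometer's y, in m: 0 = fully open (over the detector house), 0.138 = fully shut over the bay, at its stop. Starts between 0 and 0.02. Sliding friction about 2 N. The shut hood clears the seated cell.
- hood_ridge (a point): Centre of the aluminium grip ridge on the hood, 115 mm above the bench: a bar 70 mm long (x), 12 mm wide (y), 22 mm tall on the hood's top, which lies 104 mm above the bench and measures 142 (x) x 124 (y) mm. Axes as the photometer. Push or pinch the ridge to slide the hood towards +y to shut it.
- paste_jar_center (a point): White polishing-paste jar with brass lid, 56 mm across, 55 mm tall; the point is its centre. Leave it alone.
- ring_cone_center (a point): Wooden ring-display cone on a round foot 60 mm across, 82 mm tall; the point is its centre. Leave it alone.
Things that resemble listed ones, but are neither listed nor needed, are in the scene too. Leave any purple or yellow look-alike of the part that bears amber_cell_center alone.

How it is judged:
By the outcome, as a careful person would: the job done as asked, in the order asked, and still so for the second after the job is handed in, with the robot touching nothing.
It also fails if it takes over 70 s, if anything falls off the work surface, if the arm or the gripper's body presses on something with over 40 N, if the wrist force passes 120 N, or if a joint passes its speed limit or range.

## Working session

There is one attempt and no reset: what is moved stays moved. The work goes in short steps, Python scripts to look and compute and a tool call to move; the robot and the scene stay as the last step left them, time stands still between calls to the robot, and variables do not carry over. Pictures are saved under pics/ and viewed, and the job is handed in when it is done.

Besides the shell and the picture viewer there is one more tool, called after "Call:" as name(argument=value, ...) on one line, values as JSON. arm_command: Moves the arm, as the interface text tells. Its arguments: {"type":"object","properties":{"rot":{"type":"array"},"slide":{"type":"array"},"gripper":{"type":"array"}},"required":["rot","slide","gripper"]}

```bash
mkdir -p pics; ls; python3 - <<'E'
from cell import telemetry,get_image,get_calibration
import cv2,numpy as np
print(telemetry.read_state())
for n in("scene","top"):
    im,d=get_image(n); cv2.imwrite(f"pics/{n}0.png",im[:,:,::-1]); np.savez(f"pics/{n}0.npz",im=im,d=d)
    print(n,get_calibration(n))
E
```

```text
pics
{'clock': 0.0, 'qpos': array([ 1.23020974,  0.62930184,  0.0384538 ,  1.5184016 , -0.02701748,
        0.99629872, -0.01999308]), 'qd': array([ 1.03452814e-03,  8.25887750e-04,  1.53816101e-03, -1.82276260e-03,
       -1.69528649e-03,  9.75638041e-05, -6.21511035e-04]), 'tau': array([-8.51613913e-04, -5.63407445e+01,  1.22606378e+00, -1.93445778e+01,
        1.09918742e-02,  1.07108787e-02, -6.07511694e-06]), 'eef_pos': array([ 176.22399017, -624.99131336,  230.40726301]), 'tool_rot': array([ 3.14157695e+00,  1.89123568e-03, -1.29602268e+00]), 'force': array([ 0.46843372,  0.63544361, -1.06948779]), 'torque': array([ 0.03413298, -0.03913367,  0.05202773]), 'width': 85.29673780131114}
scene {'fx': 577.7473998223988, 'fy': 577.7473998223988, 'cx': 328.0038188810725, 'cy': 234.56569803964695, 'xyz': array([1463.82703353, -325.22027843,  739.91890406]), 'attitude': array([1.00539444, 0.01617493, 1.23472838])}
top {'fx': 494.7989188207733, 'fy': 494.7989188207733, 'cx': 316.4175242550624, 'cy': 240.10008540313174, 'xyz': array([ 265.55056733,  -11.2510995 , 1200.5467485 ]), 'attitude': array([ 0.25008044, -0.00490216, -1.5189055 ])}
```

View pics/scene0.png

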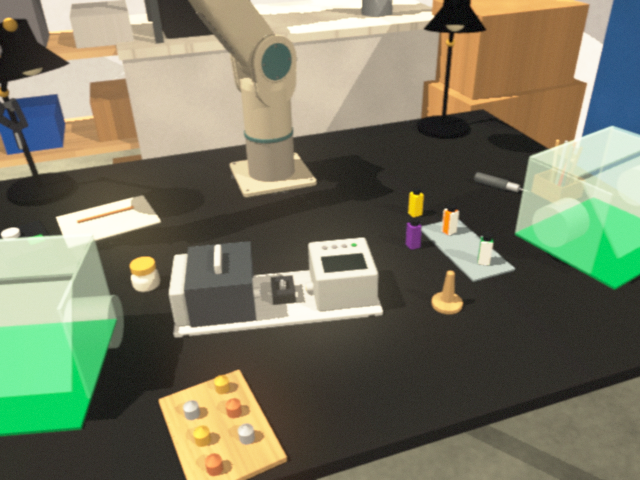

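View pics/top0.png

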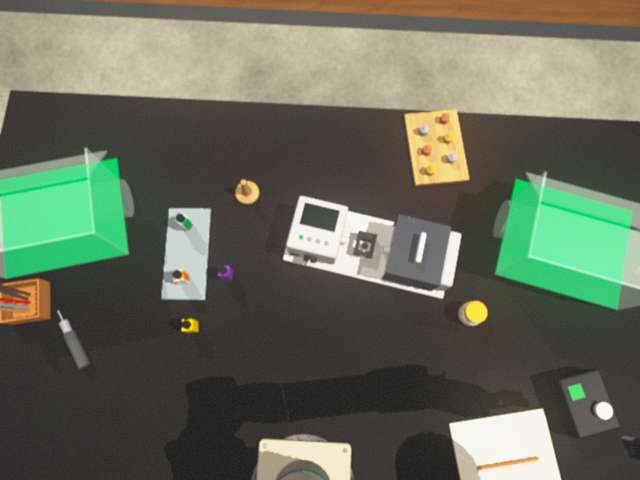

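```bash
cat > h.py <<'E'
import numpy as np,cv2
from scipy.spatial.transform import Rotation as R
def Rm(a): return R.from_euler('xyz',a).as_matrix()
def ray(c,u,v):
    u=np.asarray(u,float);v=np.asarray(v,float)
    p=np.stack([(u-c['cx'])/c['fx'],-(v-c['cy'])/c['fy'],-np.ones_like(u)],-1)
    return p@Rm(c['attitude']).T
def onz(c,u,v,z):
    r=ray(c,u,v); o=c['xyz']; return o+r*((z-o[2])/r[...,2])[...,None]
def dep(c,d):
    v,u=np.mgrid[:d.shape[0],:d.shape[1]]
    return c['xyz']+ray(c,u,v)*d[...,None]
def proj(c,P):
    q=(np.asarray(P,float)-c['xyz'])@Rm(c['attitude'])
    return np.stack([c['cx']+c['fx']*q[...,0]/-q[...,2],c['cy']-c['fy']*q[...,1]/-q[...,2]],-1)
E
python3 - <<'E'
from h import *
from cell import get_calibration
f=np.load('pics/top0.npz');im,d=f['im'],f['d'];c=get_calibration('top')
P=dep(c,d)
for n,u,v in [('table',300,340),('tray',190,235),('amber cap',180,276),('green',183,221),('hood',400,240),('hoodr',420,247),('lamp',320,245),('base',370,280),('holder',365,244),('jar',475,312),('cone',244,186)]:
    print(n,P[v,u].round(1),d[v,u])
a=cv2.resize(im[190:320,150:310],None,fx=5,fy=4.6,interpolation=cv2.INTER_CUBIC)
b=cv2.resize(im[180:310,275:475],None,fx=4,fy=4,interpolation=cv2.INTER_CUBIC)
cv2.imwrite('pics/a.png',a[:,:,::-1]);cv2.imwrite('pics/b.png',b[:,:,::-1])
E
```

```text
table [325.   25.2  -2.9] 1181.0314
tray [566.5 313.9   7.8] 1232.6985
amber cap [450.8 306.9  76.5] 1137.5001
green [583.7 317.   71.7] 1175.0646
hood [ 556.  -193.2  103.8] 1133.0305
hoodr [ 536.  -234.1  127.5] 1104.7618
lamp [536.6 -10.8  95.1] 1138.0994
base [ 476.8 -137.     7.5] 1207.2023
holder [ 563.8 -121.3   18.7] 1217.9381
jar [ 406.7 -376.7   52.8] 1143.9801
cone [678.4 179.8  74.4] 1194.7483
```

View pics/a.png

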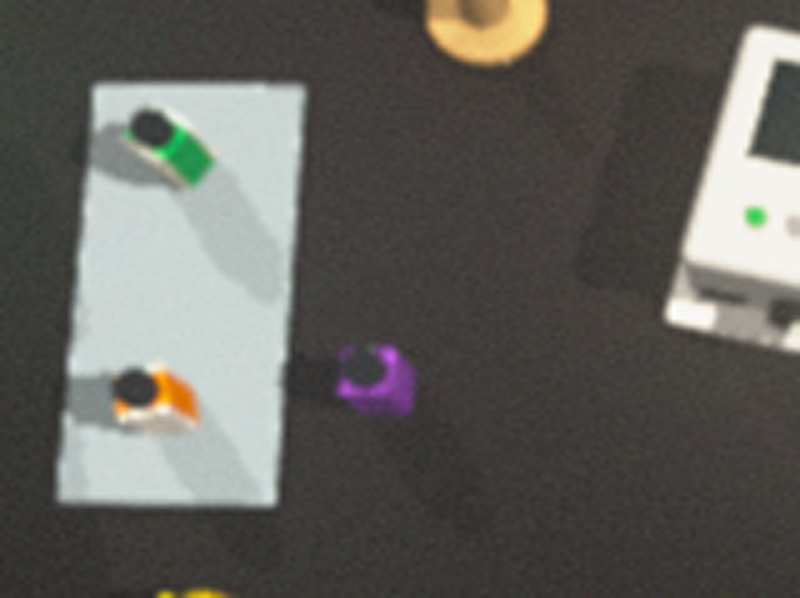

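View pics/b.png

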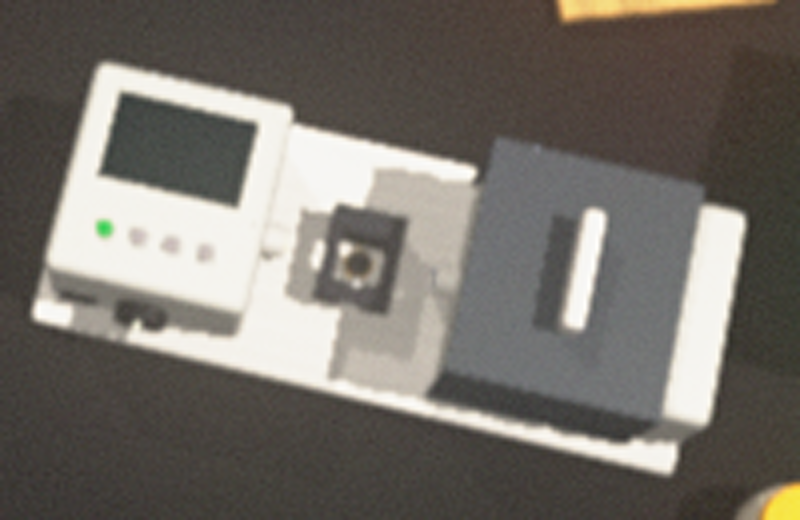

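```bash
python3 - <<'E'
from h import *
from cell import get_calibration,telemetry,get_image
c=get_calibration('wrist');s=telemetry.read_state()
print(c); T=Rm(s['tool_rot'])
print('cam in tool',T.T@(c['xyz']-s['eef_pos']),'look',T.T@Rm(c['attitude'])@[0,0,-1],'up',T.T@Rm(c['attitude'])@[0,1,0])
f=np.load('pics/top0.npz');im,d=f['im'],f['d'];c=get_calibration('top')
# rough yaw: base outline
hsv=cv2.cvtColor(im,cv2.COLOR_RGB2HSV)
P=dep(c,d)
# ridge
m=((P[...,2]>118)&(P[...,2]<135)).astype(np.uint8);m[:,:380]=0;m[:,460:]=0;m[:180]=0;m[300:]=0
ys,xs=np.nonzero(m&(hsv[...,2]>150)); q=onz(c,xs,ys,126.); print('ridge',len(xs),q.mean(0)); 
w=np.linalg.svd(q[:,:2]-q[:,:2].mean(0))[2][0];print('dir',w,np.degrees(np.arctan2(w[1],w[0])))
m=(P[...,2]>88)&(P[...,2]<110);m[:180]=0;m[320:]=0;m[:,:280]=0;m[:,365:]=0
ct=max(cv2.findContours(m.astype(np.uint8),0,2)[0],key=cv2.contourArea);r=cv2.minAreaRect(onz(c,ct[:,0,0],ct[:,0,1],94.)[:,:2].astype(np.float32));print('lamp',r)
m=(hsv[...,0]<18)&(hsv[...,1]>150)&(hsv[...,2]>120);m[:,:150]=0;m[:,230:]=0;m[:260]=0;m[300:]=0
ys,xs=np.nonzero(m);print('amber px',xs.mean(),ys.mean(),onz(c,xs.mean(),ys.mean(),35.))
print('cap',onz(c,np.array(150+135/5),np.array(190+388/4.6),78.), 'holder',onz(c,np.array(275+358/4),np.array(180+260/4),39.))
E
```

```text
{'fx': 406.0543239446103, 'fy': 406.0543239446103, 'cx': 318.71370695552224, 'cy': 243.08974061814567, 'xyz': array([ 257.60708205, -602.06704488,  373.38283047]), 'attitude': array([-0.32706952,  0.00142088, -1.29512227])}
cam in tool [  -0.29567511  -84.52937834 -142.91251163] look [5.97469781e-04 3.21260078e-01 9.46990816e-01] up [-7.29246694e-04 -9.46990593e-01  3.21260462e-01]
ridge 171 [ 535.39325758 -235.45855978  126.        ]
dir [-0.98205164  0.18861221] 169.1281943783979
lamp ((580.0704956054688, -1.6097564697265625), (119.25640869140625, 129.73898315429688), 79.11261749267578)
amber px 183.86046511627907 275.4186046511628 [459.56676071 309.62258729  35.        ]
cap [454.06030773 313.79933418  78.        ] holder [ 556.10508341 -118.28301985   39.        ]
```

Call:
arm_command(rot=[[0,0,4],[0,0,4],[0,0,4],[0,0,4],[0,0,4]], slide=[[24,32,0],[24,32,0],[24,32,0],[24,32,0],[24,32,0]], gripper=[85,85,85,85,85])

```text
clock: 0.52
eef_pos: [288.0, -466.7, 227.3]
tool_rot: [3.133, 0.001, -0.952]
force: [0.8, -0.3, 0.2]
width: 84.9
```

Call:
arm_command(rot=[[0,0,4],[0,0,4],[0,0,4],[0,0,4],[0,0,4]], slide=[[24,32,0],[24,32,0],[24,32,0],[24,32,0],[24,32,0]], gripper=[85,85,85,85,85])

```text
clock: 0.93
eef_pos: [410.4, -297.9, 226.5]
tool_rot: [3.133, 0.003, -0.587]
force: [0.6, -0.2, -1.2]
width: 85.3
```

Call:
arm_command(rot=[[0,0,4],[0,0,4],[0,0,4],[0,0,4],[0,0,4]], slide=[[24,32,0],[24,32,0],[24,32,0],[24,32,0],[24,32,0]], gripper=[85,85,85,85,85])

```text
clock: 1.35
eef_pos: [532.9, -129.5, 225.9]
tool_rot: [3.132, 0.005, -0.22]
force: [1.6, -0.6, -0.4]
width: 84.4
```

Call:
arm_command(rot=[[0,0,1],[0,0,0]], slide=[[10,8,0],[0,0,0]], gripper=[85,85])

```text
clock: 1.52
eef_pos: [548.3, -110.1, 225.7]
tool_rot: [3.139, 0.003, -0.185]
force: [-0.1, 0.1, 0.4]
width: 85.2
```

```bash
cat > shot.py <<'E'
import sys,pickle
from h import *
from cell import get_calibration,telemetry,get_image
n=sys.argv[1]; cam=sys.argv[2] if len(sys.argv)>2 else 'wrist'
c=get_calibration(cam);s=telemetry.read_state();im,d=get_image(cam)
pickle.dump((c,s,im,d),open(f'pics/{n}.pkl','wb'));cv2.imwrite(f'pics/{n}.png',im[:,:,::-1])
print(s['clock'],s['eef_pos'].round(2),s['tool_rot'].round(4),s['force'].round(2),abs(s['qd']).max().round(4))
E
python3 shot.py w1
```

```text
1.5167 [ 548.32 -110.09  225.67] [ 3.1388e+00  2.7000e-03 -1.8510e-01] [-0.13  0.12  0.42] 0.0413
```

View pics/w1.png

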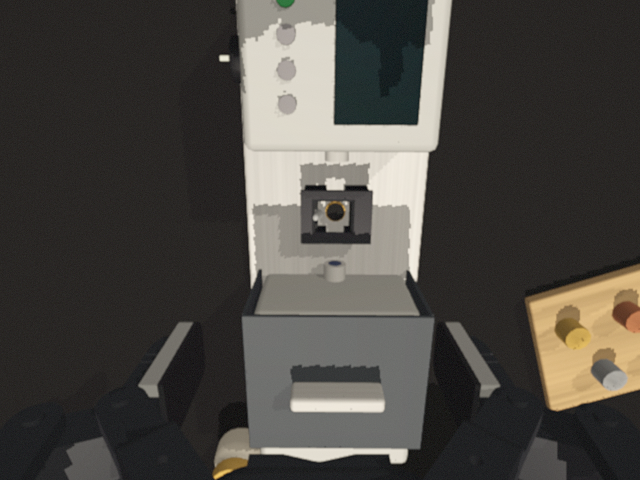

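```bash
python3 - <<'E'
import pickle
from h import *
c,s,im,d=pickle.load(open('pics/w1.pkl','rb'))
a=cv2.resize(im[170:255,285:390],None,fx=7,fy=7,interpolation=cv2.INTER_CUBIC)
a=np.clip(a.astype(float)*2,0,255).astype(np.uint8)
cv2.imwrite('pics/w1z.png',a[:,:,::-1])
E
```

```text
(no output)
```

View pics/w1z.png

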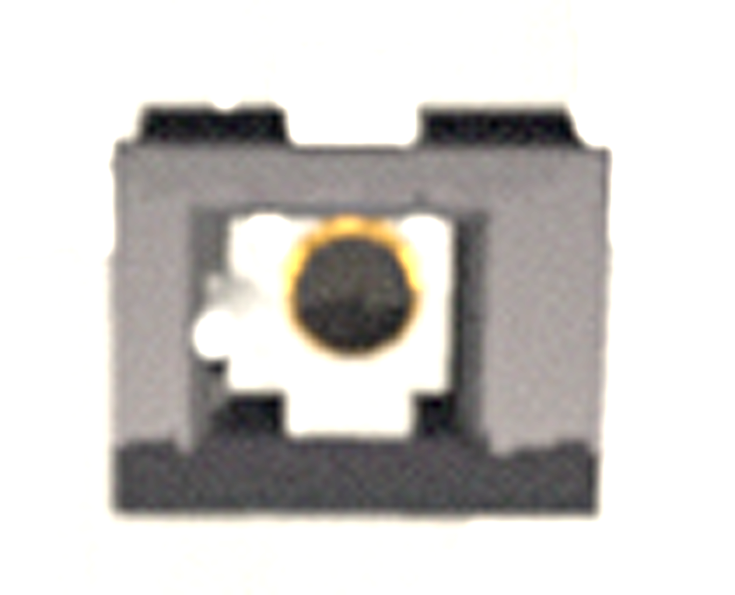

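```bash
python3 - <<'E'
import pickle
from h import *
c,s,im,d=pickle.load(open('pics/w1.pkl','rb'))
print(c)
o=lambda x,y,z:onz(c,np.array(285+(x+.5)/7-.5),np.array(170+(y+.5)/7-.5),z)
C=[o(113,143,39.),o(607,150,39.),o(598,515,39.),o(113,512,39.)]
C=np.array(C);print(C.round(1));print('sizes',[np.linalg.norm(C[i]-C[(i+1)%4]).round(1) for i in range(4)],'ctr',C.mean(0))
r=C[1]-C[0]+C[2]-C[3];print('yaw x',np.degrees(np.arctan2(r[1],r[0])))
# pocket mouth incl chamfer at top: x 193..490
L=o(193,330,39.);Rr=o(490,330,39.);T=o(340,207,39.);B=o(340,443,39.);print('mouth',L,Rr,T,B)
print('foot',o(352,295,16.))
# base edges left/right (z=12) at several rows; lamp house edge; hood edges z=104; ridge z 126
hsv=cv2.cvtColor(im,cv2.COLOR_RGB2HSV);V=hsv[...,2].astype(int)
for v in (165,180,200,250):
    row=V[v];print(v,[ (int(x)) for x in np.nonzero(abs(np.diff(row))>35)[0] if 225<x<450])
l=[];rr=[]
def sub(row,a,b):
    g=np.abs(np.diff(row[a:b].astype(float)));k=g.argmax();w=g[max(0,k-2):k+3];return a+.5+max(0,k-2)+(w*np.arange(len(w))).sum()/w.sum()
for v in range(158,255,4):
    l.append((sub(V[v],238,262),v));rr.append((sub(V[v],408,438),v))
for n,e in (('L',l),('R',rr)):
    e=np.array(e);p=onz(c,e[:,0],e[:,1],12.)[:,:2];vx=cv2.fitLine(p.astype(np.float32),cv2.DIST_HUBER,0,.01,.01).ravel();print(n,vx,np.degrees(np.arctan2(vx[0],vx[1])))
m=(V>150).astype(np.uint8);m[:375]=0;m[420:]=0;m[:,:280]=0;m[:,395:]=0
ct=max(cv2.findContours(m,0,1)[0],key=cv2.contourArea)[:,0];q=onz(c,ct[:,0],ct[:,1],126.)[:,:2];print('ridge',cv2.minAreaRect(q.astype(np.float32)))
E
```

```text
{'fx': 406.0543239446103, 'fy': 406.0543239446103, 'cx': 318.71370695552224, 'cy': 243.08974061814567, 'xyz': array([565.56006211, -27.60173827, 368.34970664]), 'attitude': array([-0.33028126,  0.00228988, -0.18423754])}
[[ 538.   -90.5   39. ]
 [ 594.9 -101.9   39. ]
 [ 587.4 -146.5   39. ]
 [ 529.  -135.3   39. ]]
sizes [np.float64(57.9), np.float64(45.3), np.float64(59.4), np.float64(45.7)] ctr [ 562.31958935 -118.55851152   39.        ]
yaw x -11.115424368057399
mouth [ 542.99851639 -114.46952772   39.        ] [ 577.98201163 -120.96620053   39.        ] [ 562.89748723 -102.88634874   39.        ] [ 557.87696524 -131.66504919   39.        ]
foot [ 562.24952705 -119.70433299   16.        ]
165 [243, 244, 339, 369, 426, 427, 428]
180 [244, 245, 299, 325, 344, 368, 425, 426]
200 [245, 246, 299, 300, 371, 372, 423, 424]
250 [247, 248, 249, 407, 418, 419, 420]
L [ 1.88566595e-01  9.82060432e-01  4.84672974e+02 -1.01601105e+02] 10.8691435
R [ 1.8622042e-01  9.8250800e-01  6.4171997e+02 -1.2868130e+02] 10.732294
ridge ((540.066162109375, -234.6316680908203), (12.526206016540527, 68.9082260131836), 79.55329132080078)
```

Call:
arm_command(rot=[[0,0,1],[0,0,1],[0,0,1],[0,0,1],[0,0,1]], slide=[[-8,38,0],[-8,38,0],[-8,38,0],[-8,38,0],[-8,38,0]], gripper=[85,85,85,85,85])

```text
clock: 1.98
eef_pos: [502.1, 62.0, 223.2]
tool_rot: [3.125, 0.007, -0.134]
force: [0.3, 1.1, 0.2]
width: 85.0
```

Call:
arm_command(rot=[[0,0,1],[0,0,1],[0,0,1],[0,0,1],[0,0,1]], slide=[[-8,38,0],[-8,38,0],[-8,38,0],[-8,38,0],[-8,30,-10]], gripper=[85,85,85,85,85])

```text
clock: 2.4
eef_pos: [458.9, 239.0, 214.1]
tool_rot: [3.118, 0.006, -0.065]
force: [0.1, -0.1, 0.6]
width: 85.0
```

Call:
arm_command(rot=[[0,0,0],[0,0,0]], slide=[[0,10,-10],[0,0,0]], gripper=[85,85])

```text
clock: 2.57
eef_pos: [455.7, 252.4, 202.9]
tool_rot: [3.118, 0.008, -0.06]
force: [0.1, 0.5, -0.2]
width: 84.8
```

```bash
python3 shot.py w2
```

```text
2.5667 [455.7 252.4 202.9] [ 3.1185  0.0082 -0.0599] [ 0.12  0.46 -0.19] 0.0327
```

View pics/w2.png

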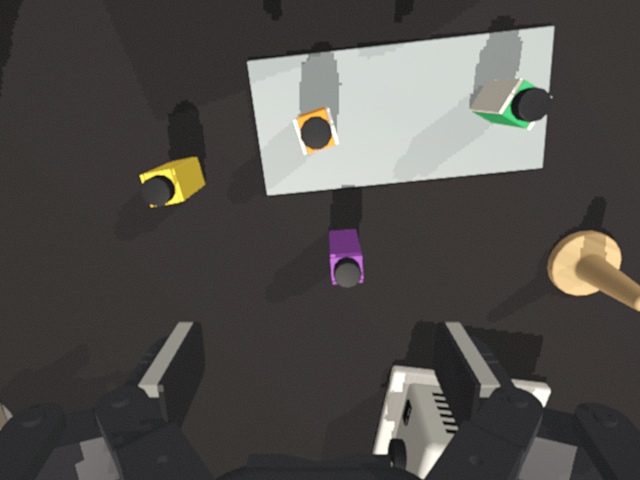

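```bash
python3 - <<'E'
import pickle
from h import *
c,s,im,d=pickle.load(open('pics/w2.pkl','rb'))
a=cv2.resize(im[95:165,280:350],None,fx=8,fy=8,interpolation=cv2.INTER_CUBIC)
cv2.imwrite('pics/w2z.png',a[:,:,::-1]);print(c['xyz'])
P=dep(c,d);print(P[132,316],P[80,280])
E
```

```text
[463.56746892 339.03383412 343.84558914]
[458.48264821 317.06595831  78.52746425] [431.71863672 351.50990341   6.25436037]
```

View pics/w2z.png

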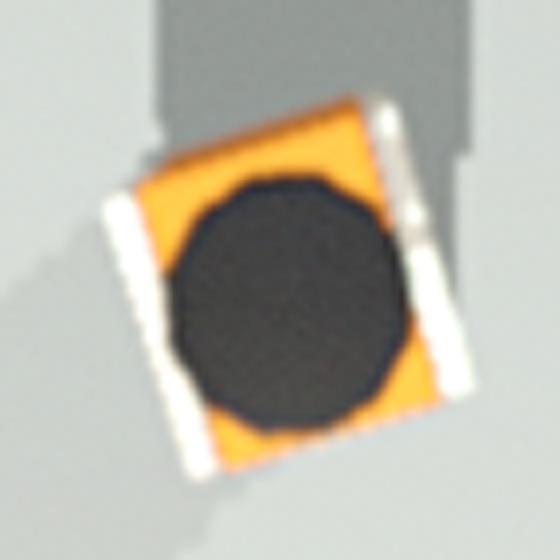

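```bash
python3 - <<'E'
import pickle
from h import *
c,s,im,d=pickle.load(open('pics/w2.pkl','rb'))
f=lambda x,y,z:onz(c,280+(np.array(x)+.5)/8-.5,95+(np.array(y)+.5)/8-.5,z)
C=f([107,388,470,195],[195,100,390,475],65.);print(C.round(1),C.mean(0));print([np.linalg.norm(C[i]-C[(i+1)%4]).round(1) for i in range(4)])
for a,b in((0,3),(1,2)): 
    e=C[a]-C[b];print('yaw from sides',np.degrees(np.arctan2(-e[0],e[1])))
print('cap',f(290,305,78.))
# tray edges yaw
print(P:=onz(c,np.array([248,266,553,543]),np.array([60,195,26,168]),6.))
E
```

```text
[[443.6 325.1  65. ]
 [467.  331.2  65. ]
 [472.7 307.7  65. ]
 [449.2 302.1  65. ]] [458.1289021  316.53239517  65.        ]
[np.float64(24.2), np.float64(24.1), np.float64(24.2), np.float64(23.7)]
yaw from sides 13.66051736030649
yaw from sides 13.629988437334262
cap [458.32796747 316.60803842  78.        ]
[[408.64975775 367.05109277   6.        ]
 [411.48193151 261.80313226   6.        ]
 [636.38002805 376.4388239    6.        ]
 [642.58992593 271.3755062    6.        ]]
```

Call:
arm_command(rot=[[0.7,-0.3,5.7],[0.6,-0.2,5.7],[0,0,5.6],[0,0,0]], slide=[[1,21,-24],[1,21,-24],[0.5,21,-24],[0,0,0]], gripper=[85,85,85,85])

```text
clock: 2.95
eef_pos: [464.9, 302.9, 131.8]
tool_rot: [3.134, -0.008, 0.23]
force: [-0.3, 1.1, -1.4]
width: 85.1
```

```bash
python3 shot.py w3
```

```text
2.95 [464.93 302.86 131.83] [ 3.134  -0.0077  0.2301] [-0.28  1.08 -1.36] 0.0815
```

View pics/w3.png

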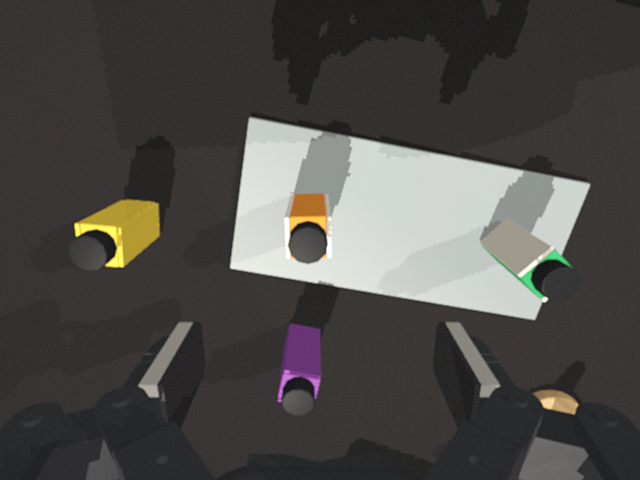

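```bash
python3 - <<'E'
import pickle
from h import *
c,s,im,d=pickle.load(open('pics/w3.pkl','rb'))
a=cv2.resize(im[185:270,270:350],None,fx=7,fy=7,interpolation=cv2.INTER_CUBIC)
cv2.imwrite('pics/w3z.png',a[:,:,::-1]);print(c['xyz'])
V=im.max(2);m=(V<90).astype(np.uint8);m[:215]=0;m[270:]=0;m[:,:285]=0;m[:,332:]=0
m=cv2.morphologyEx(m,cv2.MORPH_OPEN,np.ones((5,5),np.uint8))
ct=max(cv2.findContours(m,0,1)[0],key=cv2.contourArea)[:,0]
q=onz(c,ct[:,0],ct[:,1],78.)[:,:2];print('cap circle',cv2.minEnclosingCircle(q.astype(np.float32)),cv2.fitEllipse(q.astype(np.float32)))
E
```

```text
[446.29815086 385.06180926 274.10567829]
cap circle ((457.83526611328125, 318.1673889160156), 10.738020896911621) ((458.6333923339844, 320.0828552246094), (15.157210350036621, 21.43358612060547), 49.558650970458984)
```

View pics/w3z.png

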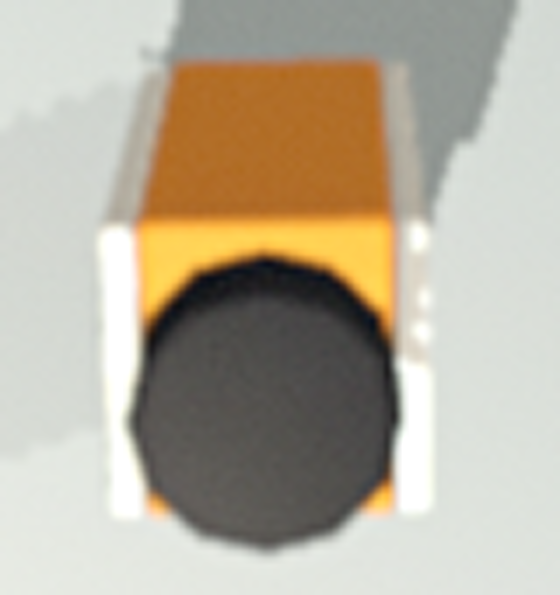

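```bash
python3 - <<'E'
import pickle
from h import *
c,s,im,d=pickle.load(open('pics/w3.pkl','rb'))
f=lambda x,y,z:onz(c,270+(np.array(x)+.5)/7-.5,185+(np.array(y)+.5)/7-.5,z)
C=f([102,430,432,112],[222,222,513,517],65.);print(C.round(1),C.mean(0));print([np.linalg.norm(C[i]-C[(i+1)%4]).round(1) for i in range(4)])
for a,b in((0,3),(1,2)): 
    e=C[a]-C[b];print('yaw from sides',np.degrees(np.arctan2(-e[0],e[1])))
e=C[1]-C[0]+C[2]-C[3];print('yaw x',np.degrees(np.arctan2(e[1],e[0])))
print('cap',f(266,418,78.), 'bottom far edge',f([160,390],[60,62],6.))
E
```

```text
[[443.2 325.1  65. ]
 [467.5 330.7  65. ]
 [473.4 307.7  65. ]
 [448.8 301.7  65. ]] [458.23921187 316.28841209  65.        ]
[np.float64(25.0), np.float64(23.8), np.float64(25.3), np.float64(24.1)]
yaw from sides 13.503326933951831
yaw from sides 14.183184484234852
yaw x 13.464326704737655
cap [458.07178015 316.98824576  78.        ] bottom far edge [[444.51504547 325.14082787   6.        ]
 [466.00695657 329.95509819   6.        ]]
```

Call:
arm_command(rot=[[0.3,0.5,0.4],[0,0,0],[0,0,0]], slide=[[-6.7,13.6,-5],[0,0,0],[0,0,0]], gripper=[60,60,60])

```text
clock: 3.25
eef_pos: [462.4, 307.7, 129.8]
tool_rot: [3.134, -0.002, 0.219]
force: [0.2, -1.0, 0.7]
width: 60.1
```

Call:
arm_command(rot=[[0.3,0.2,1],[0.2,0.1,0.5],[0,0,0.3],[0,0,0]], slide=[[-4.2,8.8,-10],[-3,5,-10],[-1,2,-10],[0,0,0]], gripper=[60,60,60,60])

```text
clock: 3.58
eef_pos: [455.5, 323.2, 100.0]
tool_rot: [-3.138, -0.004, 0.249]
force: [-0.7, 0.1, 0.4]
width: 60.1
```

Call:
arm_command(rot=[[-0.2,0.2,-0.6],[0,0,0],[0,0,0]], slide=[[2.7,-6.7,0],[0,0,0],[0,0,0]], gripper=[60,60,60])

```text
clock: 3.83
eef_pos: [457.5, 315.7, 98.7]
tool_rot: [3.141, 0.003, 0.238]
force: [-0.5, 0.5, 0.6]
width: 59.9
```

Call:
arm_command(rot=[[0,0,0]], slide=[[0,0,0]], gripper=[60])

```text
clock: 3.92
eef_pos: [457.8, 315.3, 98.7]
tool_rot: [3.141, 0.003, 0.238]
force: [0.4, 0.1, -0.4]
width: 59.6
```

Call:
arm_command(rot=[[0,0,0],[0,0,0],[0,0,0],[0,0,0],[0,0,0]], slide=[[0.4,1.2,-12],[0,0,-12],[0,0,-10],[0,0,0],[0,0,0]], gripper=[60,60,60,60,60])

```text
clock: 4.33
eef_pos: [459.3, 316.9, 62.4]
tool_rot: [-3.141, 0.001, 0.237]
force: [0.2, 0.6, 1.3]
width: 60.1
```

```bash
python3 shot.py w4
```

```text
4.3333 [459.29 316.88  62.41] [-3.1415e+00  7.0000e-04  2.3650e-01] [0.18 0.59 1.3 ] 0.0262
```

View pics/w4.png

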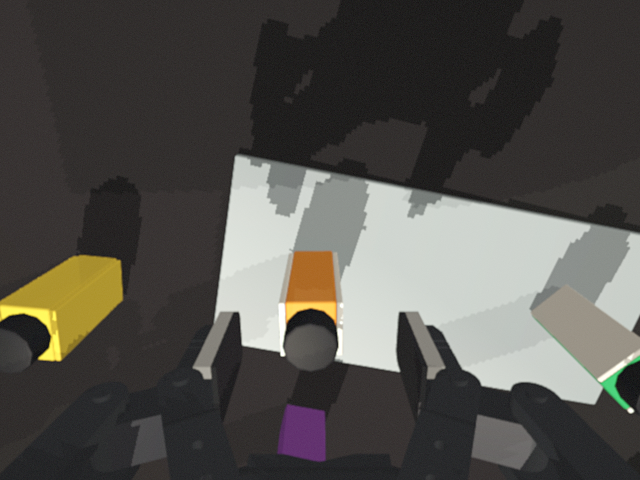

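```bash
python3 - <<'E'
import pickle
from h import *
c,s,im,d=pickle.load(open('pics/w4.pkl','rb'))
a=cv2.resize(im[240:375,190:450],None,fx=3,fy=3,interpolation=cv2.INTER_CUBIC)
cv2.imwrite('pics/w4z.png',a[:,:,::-1])
T=Rm(s['tool_rot'])
for n,p in (('cell',[458.2,316.5,65]),):
    print(proj(c,np.array(p)),T.T@(np.array(p)-s['eef_pos']))
P=dep(c,d)
for u,v in((230,345),(235,330),(415,345),(404,330)): print(u,v,T.T@(P[v,u]-s['eef_pos']))
E
```

```text
[311.20113608 328.86352759] [-1.15124879  0.11220961 -2.5903505 ]
230 345 [-28.16140573  -6.48773402 -24.17711578]
235 330 [-28.40603257  -6.3566977  -14.30243929]
415 345 [ 32.46769794 -10.84422752 -30.85657541]
404 330 [ 31.64585499  -8.68369311 -18.12704376]
```

View pics/w4z.png

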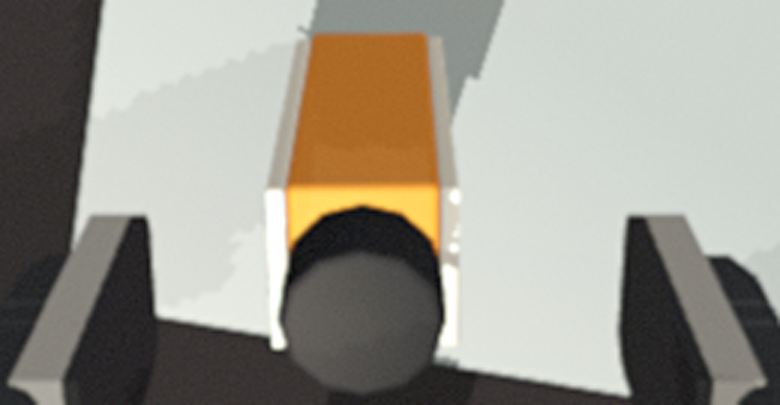

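```bash
python3 - <<'E'
import pickle
from h import *
for n in('w1','w2','w3','w4'):
    c,s,im,d=pickle.load(open(f'pics/{n}.pkl','rb'));T=Rm(s['tool_rot'])
    print(n,T.T@(c['xyz']-s['eef_pos']),T.T@Rm(c['attitude'])@[0,0,-1],T.T@Rm(c['attitude'])@[1,0,0], [proj(c,s['eef_pos']+T@np.array([0,y,z])).round(1) for y,z in((0,0),(-11,0),(0,-19),(0,-2.6))])
    print([proj(c,s['eef_pos']+T@np.array([x,y,z])).round(1) for x,y,z in((30,-11,-6),(-30,-11,-6))])
E
```

```text
w1 [   1.38101163  -83.85619564 -142.91676222] [6.78039145e-04 3.21690661e-01 9.46844580e-01] [ 9.99999518e-01 -8.90378493e-04 -4.13597311e-04] [array([314.9, 326.7]), array([314.9, 301.9]), array([314.5, 354.3]), array([314.9, 330.1])]
[array([394.3, 309.3]), array([235.1, 309.2])]
w2 [   1.52189663  -83.67180999 -142.93417281] [6.53436774e-04 3.21710799e-01 9.46837755e-01] [ 9.99999575e-01 -8.26002053e-04 -4.09471120e-04] [array([314.6, 326.3]), array([314.5, 301.5]), array([314.1, 353.9]), array([314.5, 329.7])]
[array([394. , 308.8]), array([234.8, 308.7])]
w3 [   1.69701726  -83.20332121 -142.90428357] [6.30281244e-04 3.21838756e-01 9.46794285e-01] [ 9.99999548e-01 -8.77023649e-04 -3.67578010e-04] [array([314.1, 325.2]), array([314.1, 300.4]), array([313.6, 352.7]), array([314.1, 328.6])]
[array([393.6, 307.7]), array([234.2, 307.6])]
w4 [   1.68018075  -83.2105765  -142.90997039] [6.10589540e-04 3.21833701e-01 9.46796016e-01] [ 9.99999535e-01 -9.02938691e-04 -3.37974759e-04] [array([314.2, 325.2]), array([314.1, 300.4]), array([313.6, 352.7]), array([314.1, 328.6])]
[array([393.6, 307.7]), array([234.3, 307.6])]
```

Call:
arm_command(rot=[[0,0,0],[0,0,0],[0,0,0],[0,0,0],[0,0,0]], slide=[[-2.5,-1.1,-2],[0,0,-8],[0,0,-8],[0,0,0],[0,0,0]], gripper=[60,60,60,60,60])

```text
clock: 4.8
eef_pos: [456.8, 316.1, 43.5]
tool_rot: [-3.141, -0.001, 0.237]
force: [-0.0, 0.0, 1.0]
width: 60.0
```

Call:
arm_command(rot=[[0,0,0],[0,0,0],[0,0,0]], slide=[[0,-0.3,-6],[0,0,0],[0,0,0]], gripper=[60,60,50])

```text
clock: 5.05
eef_pos: [456.9, 315.9, 36.9]
tool_rot: [-3.141, -0.001, 0.237]
force: [-0.7, -0.1, -0.4]
width: 50.8
```

```bash
python3 shot.py w5; python3 -c "
import cv2;a=cv2.imread('pics/w5.png');cv2.imwrite('pics/w5z.png',cv2.resize(a[240:440,190:450],None,fx=3,fy=3,interpolation=2))"
```

```text
5.05 [456.89 315.91  36.89] [-3.1406e+00 -8.0000e-04  2.3670e-01] [-0.72 -0.08 -0.41] 0.013
```

View pics/w5z.png

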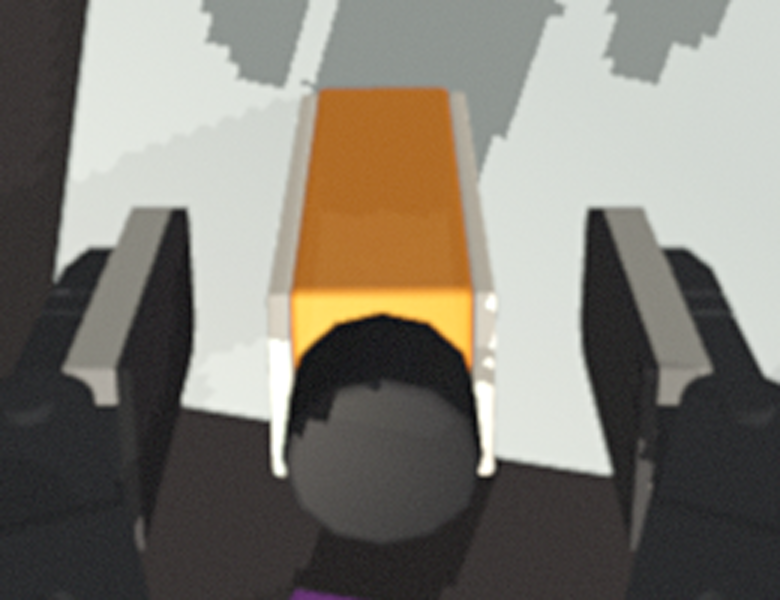

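Call:
arm_command(rot=[[0,0,0],[0,0,0],[0,0,0],[0,0,0],[0,0,0]], slide=[[-0.6,0,0.5],[0,0,0],[0,0,0],[0,0,0],[0,0,0]], gripper=[35,20,20,20,20])

```text
clock: 5.52
eef_pos: [456.5, 316.1, 38.1]
tool_rot: [-3.14, -0.002, 0.236]
force: [0.6, -0.1, 0.3]
width: 24.1
```

Call:
arm_command(rot=[[0,0,0],[0,0,0],[0,0,0]], slide=[[0,0,0],[0,0,0],[0,0,0]], gripper=[20,20,20])

```text
clock: 5.77
eef_pos: [456.4, 315.9, 37.9]
tool_rot: [-3.14, -0.001, 0.236]
force: [-0.4, 0.0, -0.7]
width: 23.8
```

```bash
python3 shot.py w6; python3 -c "
import cv2;a=cv2.imread('pics/w6.png');cv2.imwrite('pics/w6z.png',cv2.resize(a[240:440,190:450],None,fx=3,fy=3,interpolation=2))"
```

```text
5.7667 [456.44 315.92  37.94] [-3.1404e+00 -1.4000e-03  2.3640e-01] [-0.45  0.02 -0.72] 0.0018
```

View pics/w6z.png

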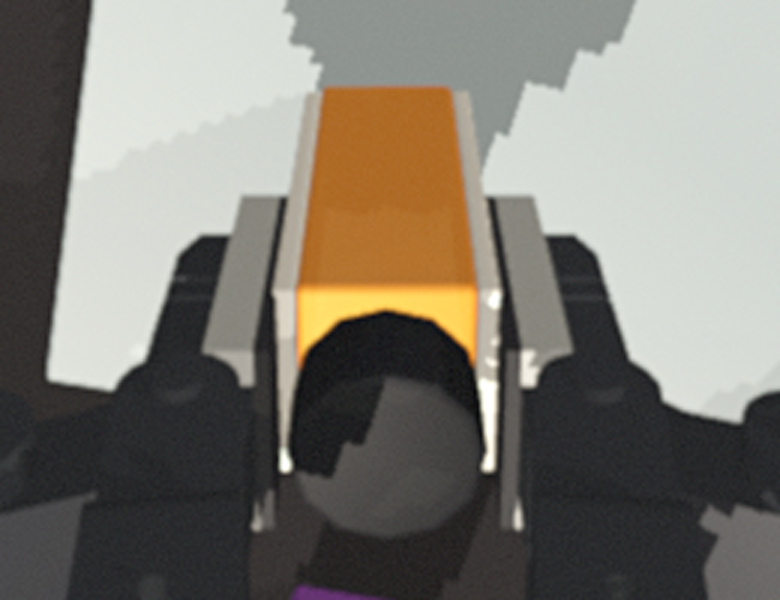

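Call:
arm_command(rot=[[0,0,0],[0,0,0],[0,0,0],[0,0,0],[0,0,0]], slide=[[0,0,10],[0,0,25],[0,0,35],[0,0,35],[0,0,35]], gripper=[20,20,20,20,20])

```text
clock: 6.23
eef_pos: [450.4, 311.5, 177.2]
tool_rot: [3.136, 0.016, 0.238]
force: [0.3, 0.3, -0.8]
width: 24.0
```

Call:
arm_command(rot=[[0,0,-1],[0,0,-2],[0,0,-2],[0,0,-2],[0,0,-2]], slide=[[4,-15,5],[8,-30,0],[8,-33,0],[8,-33,0],[8,-33,0]], gripper=[20,20,20,20,20])

```text
clock: 6.65
eef_pos: [488.2, 178.1, 197.5]
tool_rot: [-3.131, -0.007, 0.093]
force: [0.4, -0.0, -1.2]
width: 24.3
```

Call:
arm_command(rot=[[0,0,-2],[0,0,-2],[0,0,-2],[0,0,-2],[0,0,-2]], slide=[[8,-33,0],[8,-33,0],[8,-33,0],[8,-33,0],[8,-33,0]], gripper=[20,20,20,20,20])

```text
clock: 7.07
eef_pos: [528.3, 5.4, 202.3]
tool_rot: [-3.13, -0.011, -0.087]
force: [1.4, 1.1, -0.8]
width: 24.2
```

Call:
arm_command(rot=[[-0.3,0.3,-2],[-0.3,0.3,-1],[0,0,-1],[0,0,0]], slide=[[8,-33,0],[8,-33,-5],[6,-22,-5],[0,0,0]], gripper=[20,20,20,20])

```text
clock: 7.4
eef_pos: [551.0, -97.2, 195.4]
tool_rot: [3.136, -0.006, -0.173]
force: [0.3, -0.7, -0.6]
width: 23.9
```

```bash
python3 shot.py w7
```

```text
7.4 [550.98 -97.2  195.36] [ 3.1357 -0.0061 -0.1735] [ 0.27 -0.65 -0.57] 0.0326
```

View pics/w7.png

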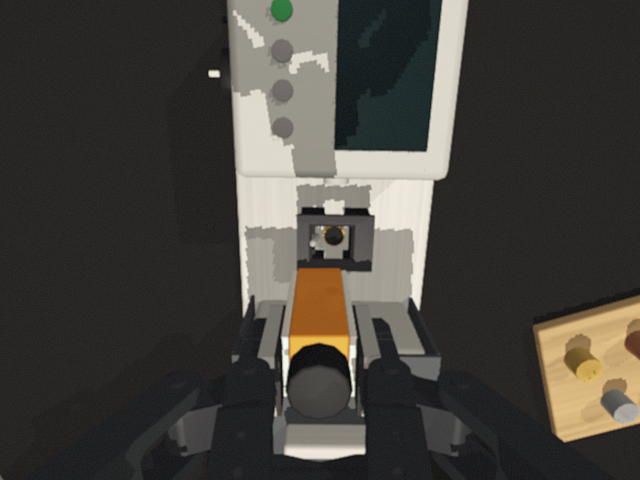

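```bash
python3 - <<'E'
import pickle
from h import *
c,s,im,d=pickle.load(open('pics/w7.pkl','rb'))
a=cv2.resize(im[195:285,285:390],None,fx=7,fy=6.5,interpolation=cv2.INTER_CUBIC)
a=np.clip(a.astype(float)*2,0,255).astype(np.uint8)
cv2.imwrite('pics/w7z.png',a[:,:,::-1])
print(c['xyz']);T=Rm(s['tool_rot']);print(T.T@(c['xyz']-s['eef_pos']))
E
```

```text
[566.13353895 -13.89176874 337.7788172 ]
[   1.42301503  -83.82827901 -142.90810466]
```

View pics/w7z.png

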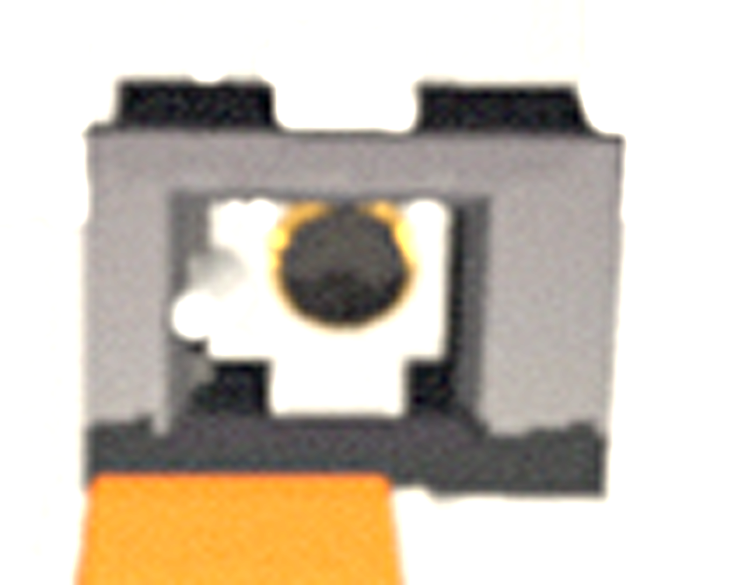

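```bash
python3 - <<'E'
import pickle
from h import *
c,s,im,d=pickle.load(open('pics/w7.pkl','rb'))
e=np.array([1.54,.75,0]);c['xyz']=c['xyz']-e
f=lambda x,y,z:onz(c,285+(np.array(x)+.5)/7-.5,195+(np.array(y)+.5)/6.5-.5,z)
C=f([88,621,604,84],[130,138,493,486],39.);print(C.round(1),C.mean(0));print([np.linalg.norm(C[i]-C[(i+1)%4]).round(1) for i in range(4)])
r=C[1]-C[0]+C[2]-C[3];print('yaw x',np.degrees(np.arctan2(r[1],r[0])))
r=C[0]-C[3]+C[1]-C[2];print('yaw y',np.degrees(np.arctan2(-r[0],r[1])))
g=np.radians(-10.8);X=np.array([np.cos(g),np.sin(g),0]);Y=np.array([-np.sin(g),np.cos(g),0])
O=np.array([561.,-119.45,39])
def loc(p): p=np.asarray(p)-O;return np.stack([p@X,p@Y],-1).round(2)
print('corners local',loc(C))
print('mouth L,R,T,B',loc(f([168,490,330,330],[320,320,193,415],39.)),'datum wall mid',loc(f([450],[300],20.)))
print('foot centre',loc(f(343,265,16.)))
E
```

```text
[[ 536.6  -91.5   39. ]
 [ 593.5 -102.5   39. ]
 [ 585.8 -146.9   39. ]
 [ 527.6 -135.6   39. ]] [ 560.84786604 -119.12929194   39.        ]
[np.float64(58.0), np.float64(45.1), np.float64(59.3), np.float64(45.1)]
yaw x -10.952043683682437
yaw y -10.651664725804629
corners local [[-29.25  22.9 ]
 [ 28.72  22.74]
 [ 29.48 -22.33]
 [-29.78 -22.17]]
mouth L,R,T,B [[-2.039e+01 -5.100e-01]
 [ 1.547e+01 -2.000e-02]
 [-2.780e+00  1.559e+01]
 [-2.040e+00 -1.247e+01]] datum wall mid [[12.62 -3.98]]
foot centre [ 0.05 -0.77]
```

```bash
python3 - <<'E'
import pickle
from h import *
c,s,im,d=pickle.load(open('pics/w7.pkl','rb'))
c['xyz']=c['xyz']-np.array([1.54,.75,0]);T=Rm(s['tool_rot'])
for p in((-12.5,-12.3,-27.1),(12.5,-12.3,-27.1),(-12.5,-12.3,31.9),(12.5,-12.3,31.9),(0,.2,-40.1)): print(p,proj(c,s['eef_pos']+T@np.array(p)).round(1))
a=cv2.resize(im[260:430,260:390],None,fx=5,fy=3.5,interpolation=cv2.INTER_CUBIC)
cv2.imwrite('pics/w7y.png',a[:,:,::-1])
E
```

```text
(-12.5, -12.3, -27.1) [279.9 333.7]
(12.5, -12.3, -27.1) [356.6 333.7]
(-12.5, -12.3, 31.9) [291.4 265.8]
(12.5, -12.3, 31.9) [345.3 265.9]
(0, 0.2, -40.1) [318.2 392.2]
```

View pics/w7y.png

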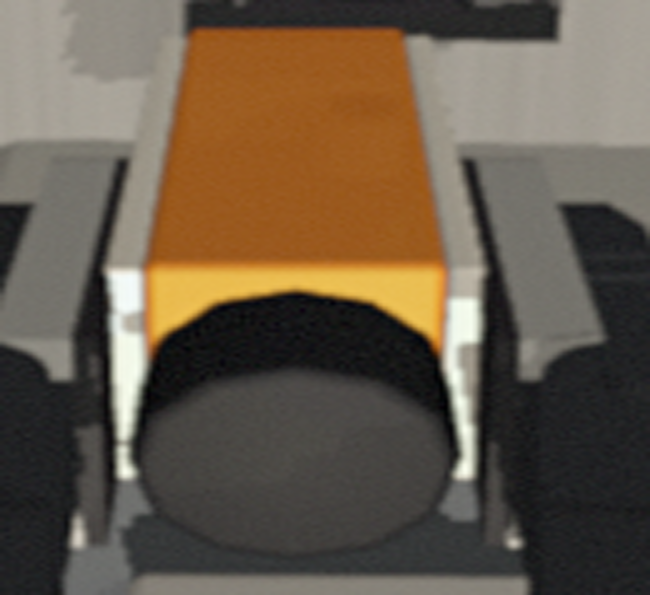

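Call:
arm_command(rot=[[0.3,0.3,-0.5],[0,0,-0.3],[0,0,0],[0,0,0]], slide=[[5,-12,-10],[4,-9,-20],[0,0,-20],[0,0,0]], gripper=[20,20,20,20])

```text
clock: 7.78
eef_pos: [561.2, -113.1, 146.8]
tool_rot: [-3.138, -0.004, -0.181]
force: [-1.5, 0.6, -0.9]
width: 24.1
```

Call:
arm_command(rot=[[-0.2,0.2,-0.4],[0,0,0],[0,0,0],[0,0,0]], slide=[[-1.6,-5.5,-15],[0,0,-15],[0,0,-10],[0,0,0]], gripper=[20,20,20,20])

```text
clock: 8.12
eef_pos: [560.7, -114.1, 107.7]
tool_rot: [-3.139, -0.001, -0.182]
force: [0.4, -0.5, -0.6]
width: 24.0
```

Call:
arm_command(rot=[[-0.1,0,-0.5],[0,0,0],[0,0,0]], slide=[[-1.2,-6,-12],[0,0,0],[0,0,0]], gripper=[20,20,20])

```text
clock: 8.37
eef_pos: [561.1, -117.3, 97.9]
tool_rot: [-3.139, -0.004, -0.186]
force: [-0.2, 0.3, 0.1]
width: 24.2
```

Call:
arm_command(rot=[[0,0,0],[0,0,0]], slide=[[0,0,0],[0,0,0]], gripper=[20,20])

```text
clock: 8.53
eef_pos: [562.2, -116.4, 99.8]
tool_rot: [-3.138, -0.006, -0.185]
force: [0.5, 0.0, -0.3]
width: 24.1
```

Call:
arm_command(rot=[[-0.1,0.3,-0.2],[0,0,0]], slide=[[-3,-2.6,-6],[0,0,0]], gripper=[20,20])

```text
clock: 8.7
eef_pos: [560.1, -118.7, 95.1]
tool_rot: [-3.141, -0.004, -0.188]
force: [-0.1, 0.0, -1.3]
width: 24.2
```

Call:
arm_command(rot=[[0,0,0],[0,0,0]], slide=[[0,0,0],[0,0,0]], gripper=[20,20])

```text
clock: 8.87
eef_pos: [560.2, -118.7, 95.3]
tool_rot: [-3.141, -0.004, -0.188]
force: [-0.3, -0.2, -0.6]
width: 24.1
```

Look now, with the cell low above the mouth, to compare cell and holder in one picture.

```bash
python3 shot.py w8;python3 shot.py s8 scene; python3 - <<'E'
import pickle
from h import *
c,s,im,d=pickle.load(open('pics/w8.pkl','rb'))
a=im[150:450,200:440];a=cv2.resize(a,None,fx=3,fy=2,interpolation=cv2.INTER_CUBIC)
cv2.imwrite('pics/w8z.png',np.clip(a[:,:,::-1].astype(float)*1.6,0,255))
c,s,im,d=pickle.load(open('pics/s8.pkl','rb'))
a=cv2.resize(im[200:340,170:390],None,fx=3.6,fy=3.6,interpolation=cv2.INTER_CUBIC)
cv2.imwrite('pics/s8z.png',a[:,:,::-1])
E
```

```text
8.8667 [ 560.18 -118.7    95.34] [-3.141  -0.0041 -0.1879] [-0.35 -0.24 -0.59] 0.0056
8.9167 [ 560.34 -118.64   95.42] [-3.1409 -0.0044 -0.1879] [-0.01 -0.6  -0.32] 0.0017[ WARN:0@0.669] global loadsave.cpp:1063 imwrite_ Unsupported depth image for selected encoder is fallbacked to CV_8U.
```

View pics/w8z.png

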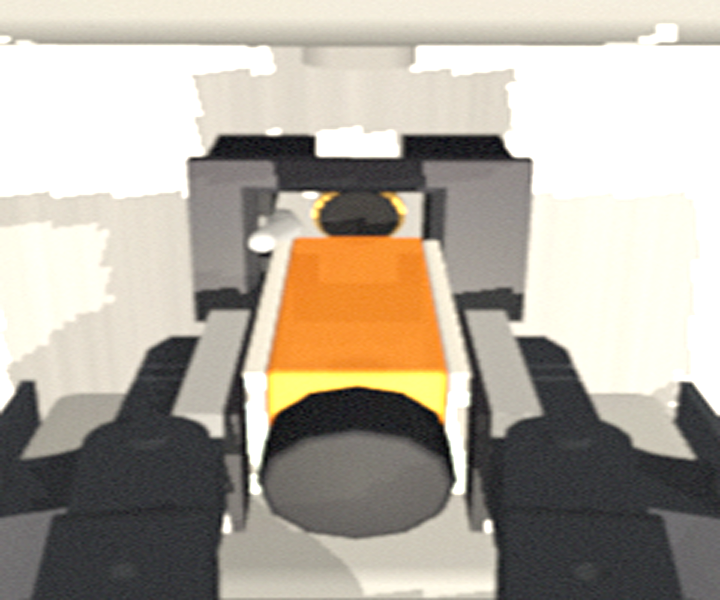

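View pics/s8z.png

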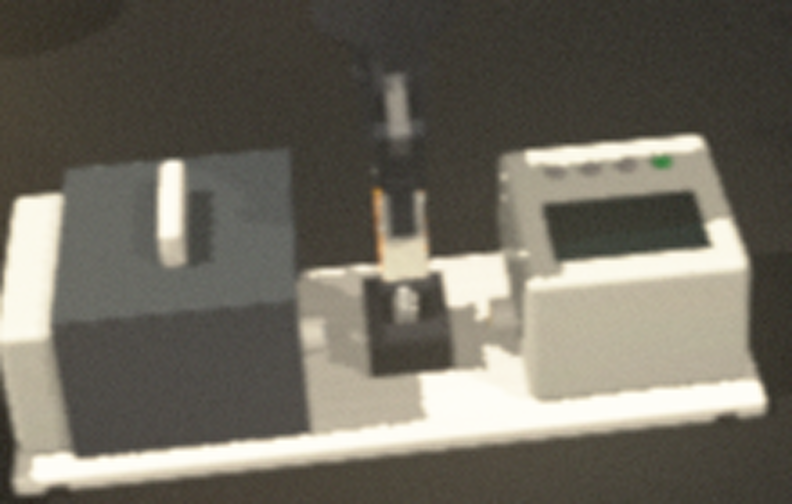

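Call:
arm_command(rot=[[0,0.2,0],[0,0,0],[0,0,0],[0,0,0]], slide=[[-0.8,0,-8],[0,0,-8],[0,0,0],[0,0,0]], gripper=[20,20,20,20])

```text
clock: 9.3
eef_pos: [559.5, -118.6, 77.6]
tool_rot: [-3.142, -0.001, -0.188]
force: [0.2, 0.3, -0.9]
width: 24.2
```

```bash
python3 shot.py w9; python3 - <<'E'
import pickle
from h import *
c,s,im,d=pickle.load(open('pics/w9.pkl','rb'))
a=im[190:330,240:400];a=cv2.resize(a,None,fx=5,fy=4,interpolation=cv2.INTER_CUBIC)
cv2.imwrite('pics/w9z.png',np.clip(a[:,:,::-1].astype(float)*2,0,255).astype(np.uint8))
c['xyz']=c['xyz']-np.array([1.54,.75,0])
g=np.radians(-10.8);X=np.array([np.cos(g),np.sin(g),0]);Y=np.array([-np.sin(g),np.cos(g),0]);O=np.array([561.,-119.3,0])
for p in((-30,23,39),(30,23,39),(-18,13.6,36.5),(12.5,13.6,36.5),(-20.5,16.1,39),(15,16.1,39),(-30,-23,39),(30,-23,39)):
    q=proj(c,O+X*p[0]+Y*p[1]+[0,0,p[2]]);print(p,q.round(1),((q-[240,190])*[5,4]).round(0))
T=Rm(s['tool_rot']);
for p in((-12.5,-12,31.9),(12.5,-12,31.9),(-12.5,-12,-27.1),(12.5,-12,-27.1)):
    q=proj(c,s['eef_pos']+T@np.array(p));print('cell',p,q.round(1),((q-[240,190])*[5,4]).round(0))
E
```

```text
9.3 [ 559.45 -118.64   77.56] [-3.1415e+00 -5.0000e-04 -1.8790e-01] [ 0.18  0.29 -0.91] 0.022
(-30, 23, 39) [258.1 240.1] [ 90. 200.]
(30, 23, 39) [385.5 240.2] [728. 201.]
(-18, 13.6, 36.5) [284.5 256.9] [223. 268.]
(12.5, 13.6, 36.5) [347.5 257. ] [538. 268.]
(-20.5, 16.1, 39) [278.7 253.9] [194. 255.]
(15, 16.1, 39) [353.2 253.9] [566. 256.]
(-30, -23, 39) [262.3 326.2] [112. 545.]
(30, -23, 39) [380.6 326.3] [703. 545.]
cell (-12.5, -12, 31.9) [291.4 266.4] [257. 306.]
cell (12.5, -12, 31.9) [345.3 266.5] [526. 306.]
cell (-12.5, -12, -27.1) [279.9 334.5] [200. 578.]
cell (12.5, -12, -27.1) [356.6 334.5] [583. 578.]
```

View pics/w9z.png

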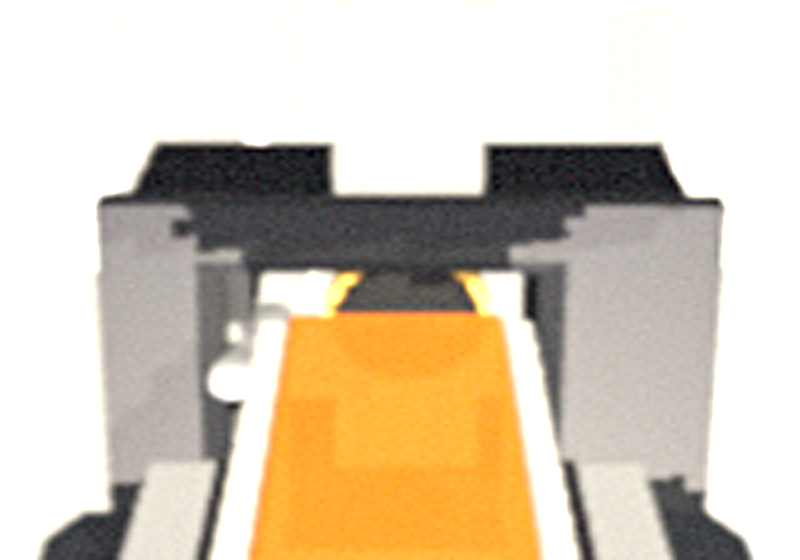

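Call:
arm_command(rot=[[0,0,0],[0,0,0],[0,0,0]], slide=[[0.1,0.5,-5],[0,0,0],[0,0,0]], gripper=[20,20,20])

```text
clock: 9.6
eef_pos: [559.4, -118.0, 71.8]
tool_rot: [-3.141, 0.0, -0.188]
force: [0.2, -0.2, -1.0]
width: 23.7
```

Call:
arm_command(rot=[[0,0,0],[0,0,0]], slide=[[0,0,-4],[0,0,0]], gripper=[20,20])

```text
clock: 9.77
eef_pos: [559.5, -118.0, 67.6]
tool_rot: [-3.141, -0.0, -0.188]
force: [0.1, 0.1, -1.0]
width: 24.1
```

Call:
arm_command(rot=[[0,0,0],[0,0,0]], slide=[[0,0,-4],[0,0,0]], gripper=[20,20])

```text
clock: 9.93
eef_pos: [559.9, -118.1, 63.4]
tool_rot: [-3.141, -0.001, -0.188]
force: [-0.5, -0.1, -0.8]
width: 24.2
```

Call:
arm_command(rot=[[0,0,0],[0,0,0]], slide=[[0,0,-4],[0,0,0]], gripper=[20,20])

```text
clock: 10.1
eef_pos: [560.9, -118.3, 59.3]
tool_rot: [-3.141, -0.003, -0.188]
force: [-0.0, 0.9, -2.1]
width: 23.9
```

Call:
arm_command(rot=[[0,0,0],[0,0,0]], slide=[[-0.3,0,-3],[0,0,0]], gripper=[20,20])

```text
clock: 10.27
eef_pos: [560.8, -118.3, 56.2]
tool_rot: [-3.141, -0.004, -0.188]
force: [1.7, -1.1, -3.0]
width: 24.1
```

Call:
arm_command(rot=[[0,0,0]], slide=[[0,0,-2]], gripper=[20])

```text
clock: 10.35
eef_pos: [560.9, -118.2, 54.4]
tool_rot: [-3.141, -0.004, -0.188]
force: [-0.8, 0.0, 1.5]
width: 23.7
```

Call:
arm_command(rot=[[0,0,0]], slide=[[0,0,-1]], gripper=[20])

```text
clock: 10.43
eef_pos: [560.9, -118.2, 53.2]
tool_rot: [-3.141, -0.004, -0.188]
force: [1.1, -0.4, 1.7]
width: 23.9
```

Call:
arm_command(rot=[[0,0,0]], slide=[[0,0,-1]], gripper=[20])

```text
clock: 10.52
eef_pos: [560.9, -118.2, 52.3]
tool_rot: [-3.141, -0.004, -0.188]
force: [-0.4, -0.3, 2.4]
width: 23.8
```

Call:
arm_command(rot=[[0,0,0]], slide=[[0,0,-1]], gripper=[20])

```text
clock: 10.6
eef_pos: [560.9, -118.2, 51.3]
tool_rot: [-3.141, -0.004, -0.188]
force: [-1.2, -0.4, 6.4]
width: 23.9
```

Call:
arm_command(rot=[[0,0,0]], slide=[[0,0,-0.7]], gripper=[20])

```text
clock: 10.68
eef_pos: [560.9, -118.2, 51.1]
tool_rot: [-3.141, -0.004, -0.188]
force: [-2.5, 0.4, 10.2]
width: 23.8
```

Call:
arm_command(rot=[[0,0,0]], slide=[[0,0,-0.5]], gripper=[20])

```text
clock: 10.77
eef_pos: [560.9, -118.2, 51.1]
tool_rot: [3.141, -0.004, -0.188]
force: [-0.5, 0.3, 5.4]
width: 23.6
```

Call:
arm_command(rot=[[0,0,0]], slide=[[0,0,-0.5]], gripper=[20])

```text
clock: 10.85
eef_pos: [560.9, -118.2, 51.1]
tool_rot: [3.141, -0.004, -0.189]
force: [-0.8, 0.6, 5.1]
width: 23.8
```

Call:
arm_command(rot=[[0,0,0]], slide=[[0,0,-0.9]], gripper=[20])

```text
clock: 10.93
eef_pos: [560.9, -118.2, 51.0]
tool_rot: [3.141, -0.004, -0.189]
force: [-3.1, 1.1, 11.7]
width: 24.2
```

Call:
arm_command(rot=[[0,0,0]], slide=[[0,0,-0.9]], gripper=[20])

```text
clock: 11.02
eef_pos: [560.9, -118.2, 51.0]
tool_rot: [3.141, -0.005, -0.189]
force: [-2.4, 0.7, 9.1]
width: 24.0
```

Call:
arm_command(rot=[[0,0,0],[0,0,0],[0,0,0],[0,0,0]], slide=[[0,0,-1],[0,0,-1],[0,0,-1],[0,0,-1]], gripper=[20,20,20,20])

```text
clock: 11.35
eef_pos: [560.8, -118.2, 51.0]
tool_rot: [3.139, -0.006, -0.189]
force: [-2.3, -0.0, 10.0]
width: 24.0
```

Call:
arm_command(rot=[[0,0,0],[0,0,0],[0,0,0],[0,0,0]], slide=[[0,0,-1],[0,0,-1],[0,0,-1],[0,0,-1]], gripper=[20,20,20,20])

```text
clock: 11.68
eef_pos: [560.8, -118.2, 51.0]
tool_rot: [3.138, -0.007, -0.189]
force: [-2.1, -0.4, 10.3]
width: 23.7
```

```bash
python3 shot.py w10; python3 - <<'E'
import pickle
from h import *
c,s,im,d=pickle.load(open('pics/w10.pkl','rb'))
a=im[210:410,220:420];a=cv2.resize(a,None,fx=4,fy=3,interpolation=cv2.INTER_CUBIC)
cv2.imwrite('pics/w10z.png',np.clip(a[:,:,::-1].astype(float)*1.7,0,255).astype(np.uint8))
E
```

```text
11.6833 [ 560.84 -118.17   50.97] [ 3.1377 -0.0068 -0.1893] [-2.06 -0.38 10.27] 0.0071
```

View pics/w10z.png

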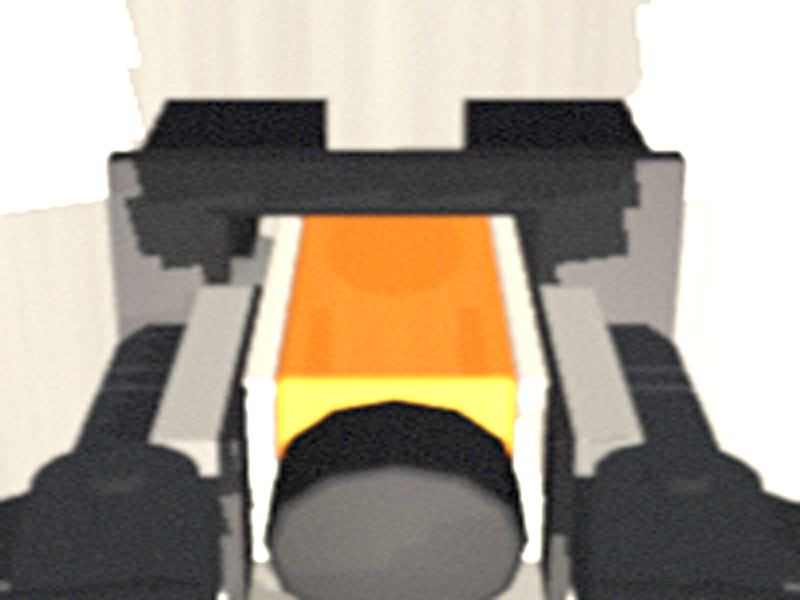

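Call:
arm_command(rot=[[0,0,0],[0,0,0],[0,0,0],[0,0,0],[0,0,0]], slide=[[0,0,-0.3],[0,0,0],[0,0,0],[0,0,0],[0,0,0]], gripper=[20,30,45,50,50])

```text
clock: 12.15
eef_pos: [560.5, -118.1, 51.0]
tool_rot: [3.137, -0.006, -0.189]
force: [0.1, -0.4, -0.5]
width: 50.4
```

```bash
python3 shot.py w11; python3 - <<'E'
import pickle
from h import *
c,s,im,d=pickle.load(open('pics/w11.pkl','rb'))
a=im[210:410,220:420];a=cv2.resize(a,None,fx=4,fy=3,interpolation=cv2.INTER_CUBIC)
cv2.imwrite('pics/w11z.png',np.clip(a[:,:,::-1].astype(float)*1.7,0,255).astype(np.uint8))
E
```

```text
12.15 [ 560.45 -118.05   51.04] [ 3.1374 -0.0065 -0.189 ] [ 0.12 -0.41 -0.48] 0.0048
```

View pics/w11z.png

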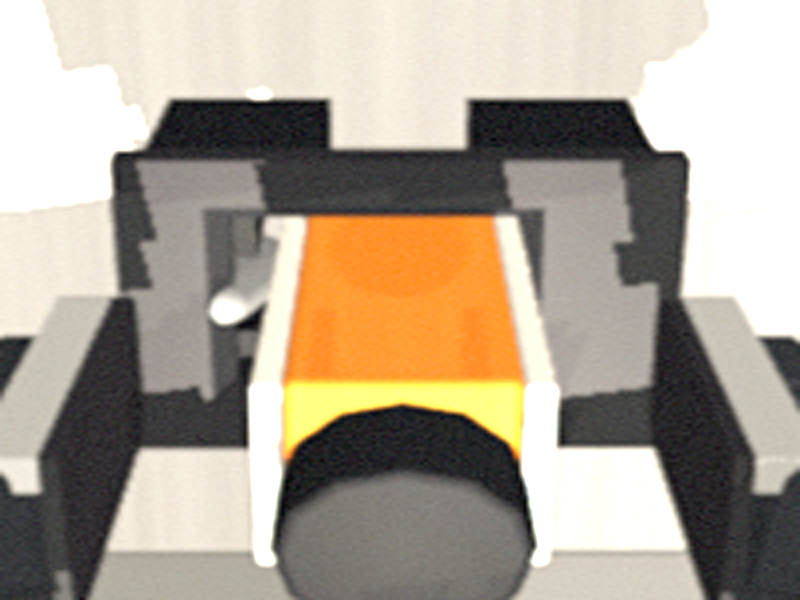

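Call:
arm_command(rot=[[0,0,0],[0,0,0],[0,0,0],[0,0,0],[0,0,0]], slide=[[0,0,5],[0,0,15],[0,0,25],[0,0,30],[0,0,20]], gripper=[55,55,55,55,55])

```text
clock: 12.62
eef_pos: [555.4, -117.1, 144.3]
tool_rot: [3.137, 0.007, -0.188]
force: [-0.5, 0.1, 0.6]
width: 54.8
```

Call:
arm_command(rot=[[0,0,0],[0,0,0],[0,0,0]], slide=[[0,0,15],[0,0,0],[0,0,0]], gripper=[55,55,55])

```text
clock: 12.87
eef_pos: [558.0, -117.5, 165.5]
tool_rot: [3.138, -0.002, -0.188]
force: [0.4, 0.5, -0.4]
width: 54.7
```

```bash
python3 shot.py w12; python3 shot.py s12 scene; python3 - <<'E'
import pickle
from h import *
c,s,im,d=pickle.load(open('pics/s12.pkl','rb'))
a=cv2.resize(im[220:340,170:390],None,fx=3.6,fy=3.6,interpolation=cv2.INTER_CUBIC)
cv2.imwrite('pics/s12z.png',a[:,:,::-1])
E
```

```text
12.8667 [ 558.01 -117.48  165.49] [ 3.1375e+00 -1.9000e-03 -1.8830e-01] [ 0.44  0.49 -0.4 ] 0.0313
12.9167 [ 558.2  -117.48  165.37] [ 3.1376e+00 -2.1000e-03 -1.8820e-01] [0.37 0.47 0.72] 0.0241
```

View pics/w12.png

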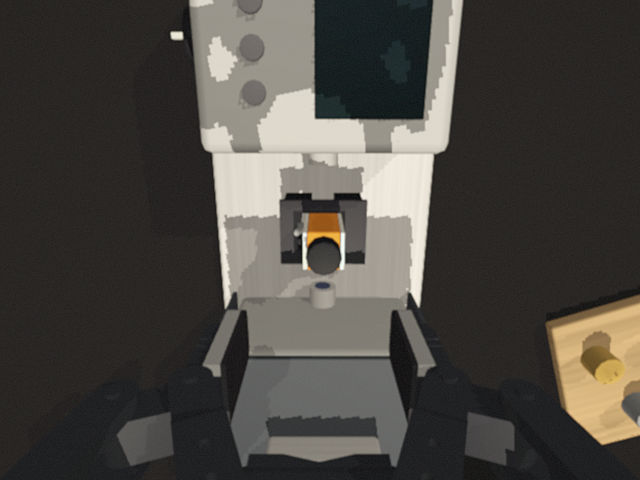

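View pics/s12z.png

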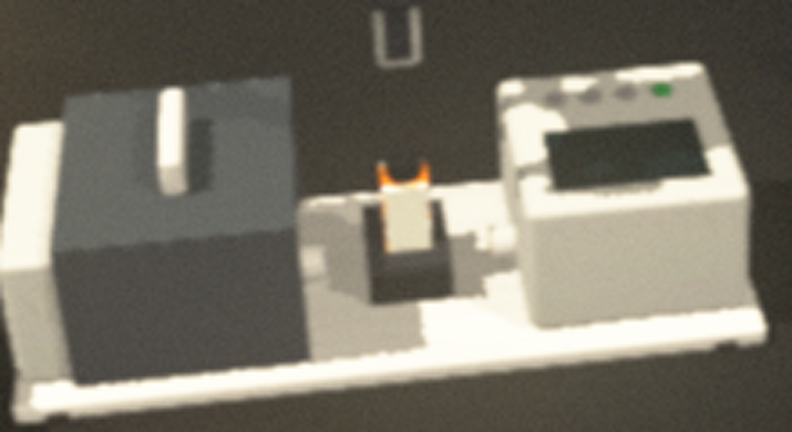

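```bash
python3 - <<'E'
import pickle
from h import *
c,s,im,d=pickle.load(open('pics/w12.pkl','rb'))
c['xyz']=c['xyz']-np.array([1.54,.75,0])
P=dep(c,d);print('cap top z',np.median(P[250:264,318:330,2]), 'holder top',np.median(P[205:250,352:362,2]),'tableish base',np.median(P[170:200,235:260,2]),'lamp',np.median(P[140:148,260:300,2]))
a=im[190:280,270:375];a=cv2.resize(a,None,fx=7,fy=6.5,interpolation=cv2.INTER_CUBIC)
cv2.imwrite('pics/w12z.png',np.clip(a[:,:,::-1].astype(float)*1.5,0,255).astype(np.uint8))
g=np.radians(-10.8);X=np.array([np.cos(g),np.sin(g),0]);Y=np.array([-np.sin(g),np.cos(g),0]);O=np.array([561.,-119.3,0])
for p in((-12.5,12.5,78),(12.5,12.5,78),(-12.5,-12.5,78),(12.5,-12.5,78)):
    q=proj(c,O+X*p[0]+Y*p[1]+[0,0,p[2]]);print(p,((q-[270,190])*[7,6.5]).round(0))
E
```

```text
cap top z 92.25376654129701 holder top 39.40171513505837 tableish base 12.398454231017638 lamp 94.07590734756029
(-12.5, 12.5, 78) [228. 272.]
(12.5, 12.5, 78) [523. 272.]
(-12.5, -12.5, 78) [232. 525.]
(12.5, -12.5, 78) [517. 525.]
```

View pics/w12z.png

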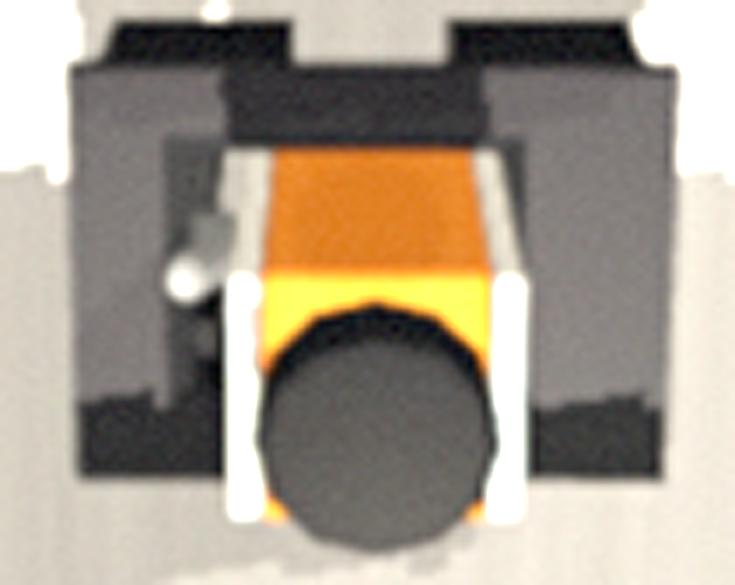

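Call:
arm_command(rot=[[0,0,0],[0,0,0],[0,0,0],[0,0,0],[0,0,0]], slide=[[-4,-25,0],[-6,-33,0],[-6,-33,0],[-6,-33,0],[-3,-20,0]], gripper=[30,0,0,0,0])

```text
clock: 13.38
eef_pos: [530.3, -255.9, 158.9]
tool_rot: [-3.138, 0.009, -0.171]
force: [0.3, -0.7, -0.4]
width: 0.0
```

Call:
arm_command(rot=[[0,0,0],[0,0,0]], slide=[[0,0,0],[0,0,0]], gripper=[0,0])

```text
clock: 13.55
eef_pos: [526.5, -262.3, 155.6]
tool_rot: [-3.14, 0.014, -0.181]
force: [1.0, 0.5, 0.0]
width: -0.0
```

Call:
arm_command(rot=[[0,-0.6,-0.3],[0,0,0],[0,0,0],[0,0,0]], slide=[[5,0,-12],[0,0,-15],[0,0,0],[0,0,0]], gripper=[0,0,0,0])

```text
clock: 13.88
eef_pos: [531.3, -257.4, 125.1]
tool_rot: [-3.135, 0.008, -0.183]
force: [0.2, 0.4, 0.0]
width: 0.3
```

```bash
python3 shot.py w13
```

```text
13.8833 [ 531.27 -257.44  125.14] [-3.1346  0.0078 -0.1829] [0.17 0.41 0.04] 0.0274
```

View pics/w13.png

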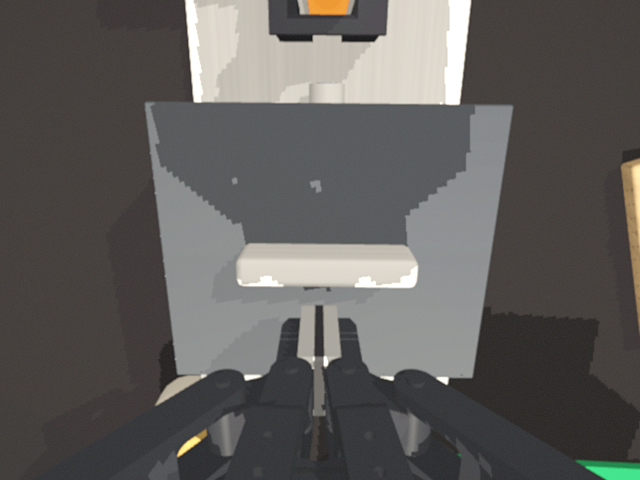

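Call:
arm_command(rot=[[-0.3,-0.3,-0.3],[0,0,0],[0,0,0]], slide=[[2,-1,-14],[0,0,0],[0,0,0]], gripper=[0,0,0])

```text
clock: 14.18
eef_pos: [534.7, -255.6, 112.5]
tool_rot: [-3.138, 0.001, -0.184]
force: [-0.2, 0.7, 0.4]
width: 0.0
```

Call:
arm_command(rot=[[0,0,0],[0,0,0]], slide=[[0,0,0],[0,0,0]], gripper=[0,0])

```text
clock: 14.35
eef_pos: [535.5, -254.8, 114.0]
tool_rot: [-3.138, -0.001, -0.183]
force: [1.1, -0.2, 0.4]
width: 0.2
```

Call:
arm_command(rot=[[0,0,0],[0,0,0],[0,0,0],[0,0,0]], slide=[[1,3,-4],[1,4,0],[1.1,6,0],[1.1,6,0]], gripper=[0,0,0,0])

```text
clock: 14.68
eef_pos: [539.8, -239.0, 111.4]
tool_rot: [3.141, -0.003, -0.187]
force: [1.2, -3.0, -2.2]
width: -0.2
```

Call:
arm_command(rot=[[0,0,0],[0,0,0],[0,0,0],[0,0,0]], slide=[[1.5,8,0],[1.5,8,0],[1.5,8,0],[1.5,8,0]], gripper=[0,0,0,0])

```text
clock: 15.02
eef_pos: [546.4, -205.0, 111.4]
tool_rot: [3.14, -0.004, -0.188]
force: [-0.1, -2.3, -2.5]
width: 0.3
```

Call:
arm_command(rot=[[0,0,0],[0,0,0],[0,0,0],[0,0,0]], slide=[[1.4,8,0],[1.4,8,0],[1.4,8,0],[1.4,8,0]], gripper=[0,0,0,0])

```text
clock: 15.35
eef_pos: [553.2, -168.4, 111.5]
tool_rot: [3.14, -0.005, -0.186]
force: [1.4, -2.6, -1.3]
width: -0.3
```

Call:
arm_command(rot=[[0,0,0],[0,0,0],[0,0,0],[0,0,0]], slide=[[1.4,7,0],[1.3,6,0],[1,5,0],[1,4,0]], gripper=[0,0,0,0])

```text
clock: 15.68
eef_pos: [558.4, -141.9, 111.6]
tool_rot: [3.141, -0.004, -0.184]
force: [-0.6, -2.7, -0.2]
width: 0.2
```

Call:
arm_command(rot=[[0,0,0],[0,0,0]], slide=[[0.5,3,0],[0.4,2,0]], gripper=[0,0])

```text
clock: 15.85
eef_pos: [559.3, -136.5, 111.6]
tool_rot: [3.14, -0.004, -0.183]
force: [-0.6, -6.6, -0.7]
width: -0.1
```

Call:
arm_command(rot=[[0,0,0],[0,0,0]], slide=[[0.4,2,0],[0.4,2,0]], gripper=[0,0])

```text
clock: 16.02
eef_pos: [559.3, -136.6, 111.7]
tool_rot: [3.135, -0.004, -0.186]
force: [0.0, -5.5, -0.8]
width: -0.1
```

Call:
arm_command(rot=[[0,0,0],[0,0,0]], slide=[[0.4,2,0],[0.4,2,0]], gripper=[0,0])

```text
clock: 16.18
eef_pos: [559.2, -136.6, 111.7]
tool_rot: [3.13, -0.003, -0.19]
force: [-1.0, -5.5, -0.3]
width: 0.4
```

Call:
arm_command(rot=[[0.4,0,0],[0.4,0,0]], slide=[[0.8,4,0],[0.8,4,0]], gripper=[0,0])

```text
clock: 16.35
eef_pos: [559.2, -136.5, 111.7]
tool_rot: [3.134, 0.0, -0.195]
force: [-0.9, -9.0, -0.8]
width: -0.3
```

Call:
arm_command(rot=[[0,0,0],[0,0,0],[0,0,0],[0,0,0]], slide=[[-1,-5,0],[-1.5,-8,0],[-1,-5,5],[0,0,20]], gripper=[0,0,0,0])

```text
clock: 16.68
eef_pos: [552.1, -154.8, 134.2]
tool_rot: [3.136, 0.009, -0.196]
force: [0.3, -0.4, 1.1]
width: 0.0
```

Call:
arm_command(rot=[[0,0,0],[0,0,0],[0,0,0],[0,0,0],[0,0,0]], slide=[[0,0,30],[0,0,35],[0,0,35],[0,-10,0],[0,0,0]], gripper=[0,0,0,0,0])

```text
clock: 17.1
eef_pos: [551.8, -163.7, 242.5]
tool_rot: [3.14, 0.007, -0.194]
force: [-0.8, -1.3, -0.9]
width: 0.1
```

```bash
python3 shot.py w14; python3 shot.py s14 scene;python3 shot.py t14 top
```

```text
17.1 [ 551.79 -163.67  242.52] [ 3.1403  0.0066 -0.1942] [-0.78 -1.28 -0.86] 0.072
17.15 [ 552.67 -161.93  242.95] [-3.1413  0.0051 -0.1929] [0.53 0.16 1.2 ] 0.0241
17.2 [ 552.11 -161.04  241.73] [-3.1407  0.0073 -0.192 ] [-0.4   0.66  0.28] 0.0284
```

View pics/w14.png

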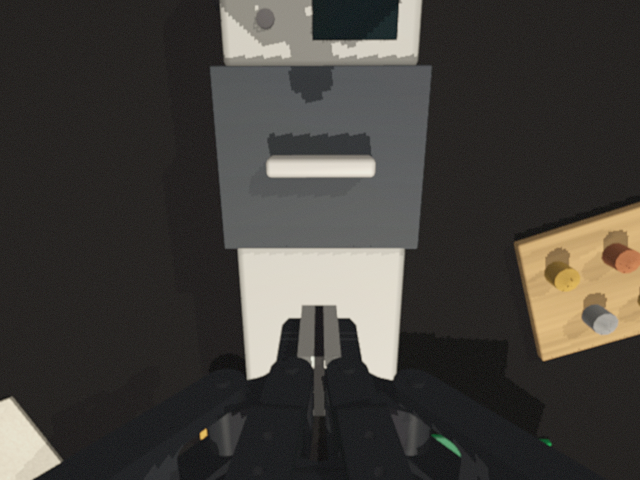

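View pics/s14.png

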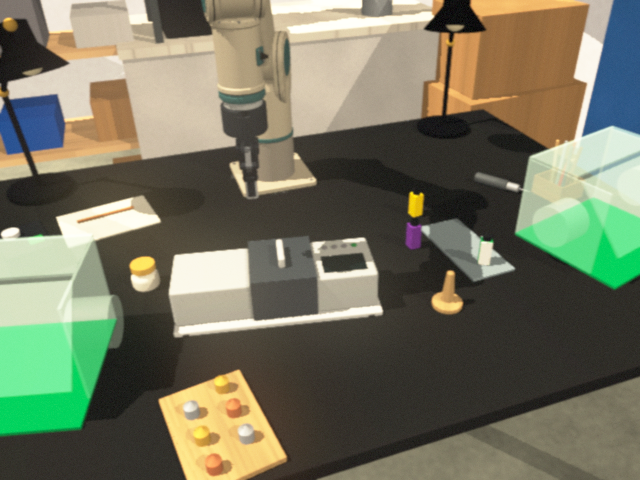

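```bash
python3 - <<'E'
import pickle
from h import *
c,s,im,d=pickle.load(open('pics/w14.pkl','rb'));c['xyz']=c['xyz']-np.array([1.54,.75,0])
V=im.max(2);m=(V>120).astype(np.uint8);m[:140]=0;m[190:]=0;m[:,:255]=0;m[:,390:]=0
ct=max(cv2.findContours(m,0,1)[0],key=cv2.contourArea)[:,0]
q=onz(c,ct[:,0],ct[:,1],126.)[:,:2];(r,sz,_)=cv2.minAreaRect(q.astype(np.float32))
g=np.radians(-10.8);p=np.array(r)-[561,-119.3];print(r,sz,'local',p@[np.cos(g),np.sin(g)],p@[-np.sin(g),np.cos(g)])
E
```

```text
(561.1036987304688, -118.8080062866211) (13.226984977722168, 69.43282318115234) local 0.00967151207535261 0.5027103565268666
```

Ridge centred over the cell axis (within 0.5 mm), hood against its stop, the arm clear, and the other things unmoved. I'm handing in.

```bash
python3 -c "
from cell import ctrl; print(ctrl.finish_job())"
```

```text
the job is handed in; nothing more can be done
None
```

The amber cell is home in the photometer holder and the hood is shut over it. I handed the job in at about 17 s on the robot's clock, with the arm clear of everything.

- **Grip:** I gripped the cell on its frosted sides, about 51 mm above its underside. The gripper's fixed force is half its maximum, more than the suggested 25 N; the pictures showed no harm to the cell.
- **Lowering:** Its clear faces pointed along the light path, and it did not catch the rim. The drag was about 2 to 3 N.
- **Pressing home:** The force rose steeply with the underside about 19 mm above the bench, which is within the foot's 14 to 20 mm range. I held it down at about 9 to 12 N (readings) for around 0.8 s.
- **After release:** The camera showed the cell upright and square in the pocket, on the predicted position to within about 0.5 mm. Its cap top read 92 mm by depth, about 1 mm above the 91 mm expected. I put this down to the foot's rubber springing back and depth error.
- **Hood:** I pushed it by the ridge until it stopped moving. Pushing harder, up to 9 N against about 2.5 N of sliding drag, moved it no further. The ridge then measured 0.5 mm from the cell's axis.

**Disagreement:** the camera calibrations were off by a few millimetres. The wrist camera's offset was about 1.5 mm in x and 0.75 mm in y, and I corrected for it. The top camera differed by about 5 mm, so I used it only for rough positions.

The last scene picture shows the green cell, look-alikes, jar and cone apparently where they were; I checked this by eye only.

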